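Fit the long post in the work-support stand and hold its index plunger back

ROBOT

A 6-joint arm with a two-finger parallel gripper is mounted at the origin on a cart in front of the work surface, level with it; the furniture and walls round the work are solid. World frame = base frame: x ahead of the robot, y to its left, z up, the work surface at z = 0. Lengths are in mm, angles in rad, forces in N, time in s.
With the tool pointing down it reaches from about 275 to 750 mm from the base axis. Payload 10.2 kg.
Tool frame: the origin (TCP) lies at the very end of the fingers, on their centre line; the grasp point (between the pads) lies 19 mm behind it; z points along the fingers, y is the line along which they close (so a half turn about z gives the same grasp; the last joint's range is limited). The gripper opens to 85 mm and grips with 20 to 120 N. Pads are 22 mm wide; open, the fingers measure 114 mm over their backs; the gripper's body (76 mm by 85 mm) begins 54 mm behind the grasp point. The pads swing forward as they close: fully open they stand 13 mm farther back than shut.
Start: joints at [-1.415, 0.313, 1.498, -0, 1.331, -0.223], TCP at [194.136, -487.793, 231.294] pointing down, gripper open.
Joint ranges: [-2.94, 2.94], [-0.97, 2.17], [0.19, 2.56], [-1.23, 4.37], [0.02, 3.11], [-2.88, 2.88]. Speed limits (rad/s): [2.39, 2.39, 3.01, 3.14, 3.14, 3.14].

INTERFACE

Orientations are given as a unit quaternion [w, x, y, z].
In Python, from rig import telemetry, optics, ctrl gives the robot as it stands.
- The arm moves only by the tool servo_tool, never from a script. Its argument "deltas" is a list of rows, each a list of 3 entries, a list of its own where there are three numbers: the shift along the tool's x, y, z in units of 20 cm (1.0 is 20 cm), then the turn, a rotation vector about the tool's x, y, z in units of 90 degrees (1.0 is 90 degrees), then the opening, from 0 (shut) to 1 (fully open). A call has 1 to 8 rows; each row shifts and turns the commanded pose from where the row before left it, along the tool's axes as they then stand; what a row does not reach is not made up. A row lasts 1/10 s, in which the tool goes at most 50 mm and 8.59 degrees, less where a joint would pass 70% of its speed; a pose out of reach is approached as far as the arm can. A call with a number of a shift or a turn outside -1 to 1 is refused whole. A call with a gripper value outside its range is refused whole. The fingers move at their own pace and stop on an object; "squeeze" is the grip in N (left out, the last holds). Time passes only in rows, so rows that do not move let the fingers close. It gives the time, the measured TCP pose, the force, the opening and the grip force at its end, in the units of the state.
- telemetry.sense(): the state, without advancing time (a new reading comes with each control period).
- optics.capture(name): name is "scene" or "side" or "wrist"; returns the picture (480x640x3 uint8, blue, green, red); there is no depth.
- optics.camera_model(name): a dict with "vfov" (degrees; the focal length in pixels is half the picture's height over the tangent of half this angle, whatever the lens; pixels are square), "cx", "cy" (the principal point, pixels), "dist" ([k1, k2, p1, p2, k3] as OpenCV has them; the pictures are not rectified), "R" (3x3) and "t" (3): a world point X has camera coordinates R X + t; the wrist camera has in their place "mount" (4x4, takes a point from camera to tool coordinates, whose origin is the TCP and whose axes are the flange's). Camera axes: x right, y down, z forward; pixel columns grow to the right and rows downward; lengths in mm; the calibration is good to about 2 mm. A picture is of the moment at which its call begins: read the wrist's pose just before it. camera_model takes no time and is no camera call.
- ctrl.finish_job(): hands the job in; it is judged then, once.
The state is a dict: "time_s": time; "joints": joint angles; "dq": joint speeds; "tau": joint torques, N m; "eef_pos": TCP position; "ee_rot": TCP orientation; "force": force on the tool from outside, world axes, zero at the start; "wrist_torque": the same for the moment, N m; "grip_width": opening from 0.0 (shut) to 1.0 (fully open); "grip_force": force on a finger pad.
Only numpy, scipy, OpenCV 4.12 (cv2) and the standard library are available. Lean on these libraries where they do the work, as an engineer would, in place of code of your own. Each camera call takes 0.05 s, during which the arm holds its last target. There are 200 camera calls.

TASK

Take the taller of the two support posts out of the wooden rack, lower it foot first into the square socket of the work-support stand, with its cross-holes in line with the plunger, and let go of it once it stands on the plunger's pin. Then pull the plunger's knob fully back so that the post sinks to the bottom of the socket, and finish while still gripping the knob and holding the plunger fully back against its spring, so that I can set the post's height. Leave the shorter post in the rack and do not disturb the other things on the bench.

Things in the scene. Friction and masses are not known exactly. Their poses are not given: they have to be found in the camera images.
- stand: Work-support stand, screwed to the bench (fixed): dark steel base plate 124 x 110 x 12 mm (x, y, z) with an upright square steel socket on its middle, 42 mm square outside, 30 mm inside, bevelled mouth, top 95 mm above the bench. Origin: centre of the base's underside, on the socket's axis; z up; sides square to its axes. The plunger lies level at 47 mm height and sticks out on its -x side.
- socket_mouth (a point): Centre of the socket's open top, 95 mm above the bench; axes as the stand's.
- socket_floor (a point): Centre of the socket's floor (top of the base plate), 12 mm above the bench; axes as the stand's. The foot of the post comes to rest here.
- plunger (a joint): Travel of the spring plunger, m: 0 = pin fully in (spring), 0.020 = pulled fully back to its stop, along the stand's -x; the spring pulls 4 N rising to 11 N. The pin, 10 mm thick, crosses the socket at 47 mm height to 2 mm past its middle: a post dropped in stands on it, foot 52 mm above the bench. From 0.017 on the pin is out of the bore and the post slides down. Let go, it springs back.
- knob (a point): Middle of the plunger's round black knob, on the plunger's axis, 47 mm above the bench and 87 mm from the socket's axis with the plunger in; it moves with the plunger. The knob is 29 mm in diameter and 26 mm long along the plunger's axis (stand's x). Between it and the socket are a rod 10 mm thick, a steel barrel 19 mm thick and a nut. Axes as the stand's.
- long_post: Taller post (to be fitted), loose, 0.25 to 0.45 kg: 26 mm square steel bar, 126 mm tall in all, black foot plug tapering to 21 mm in its last 7 mm, oblong wooden pad on top. Origin: centre of the foot's underside; z up. Cross-holes of 13 mm at 15, 35, 55, 75 mm height run along its x; they must lie along the stand's x, either way round. Starts upright in a pocket of the rack, foot 15 mm above the bench.
- long_post_pad (a point): Centre of the taller post's wooden pad, 115 mm above the post's foot. The pad is 34 x 84 x 22 mm (x, y, z), long across the cross-holes; the post can be lifted by it, gripped across its 34 mm width. Axes as the post's.
- short_post: The shorter post, of the same make but 96 mm tall (pad 74 to 96 mm above the foot), in the rack's other pocket. Leave it there. Origin: centre of its foot.
- rack: Wooden rack for the posts (fixed), a block 66 x 196 x 50 mm (x, y, z) with two square pockets of 30 mm, 35 mm deep, at y = -58 and +58 mm. Origin: centre of its underside.
- folding_rule: Folded rule, 16 x 234 x 21 mm, loose on the bench near the work; leave alone. Origin: centre of its underside, long along its y.
- block_b: Flat wooden offcut, 60 x 120 x 20 mm, loose on the bench near the work; leave alone. Origin: centre of its underside, long along its y.
- driver_red: Screwdriver with a red handle, 28 x 220 x 28 mm, loose on the bench near the work; leave alone. Origin: its middle, on the bench, long along its y.
There are look-alikes about, which are no part of the job. Leave any pink look-alike of the long_post alone.

How it is judged (in metres and radians):
On the way, in this order (a step that is already met when the one before it is completed fails the run):
1. the taller post is lowered in the gripper into the socket, its foot down to within 15 mm of the pin (angle between long_post's own z axis and vertical below 0.1 rad and angle between the x axis of long_post and the x axis of stand, either way round below 0.25 rad and horizontal distance between long_post and socket_floor below 0.008 m and z of long_post in the frame of socket_floor below 0.055 m and contact force between the fingers and long_post above 0.5 N), for 0.1 s.
2. the taller post stands in the socket on the seated plunger pin, upright, cross-holes in line with the plunger, let go (horizontal distance between long_post and socket_floor below 0.005 m and angle between long_post's own z axis and vertical below 0.1 rad and angle between the x axis of long_post and the x axis of stand, either way round below 0.25 rad and z of long_post in the frame of socket_floor between 0.034 and 0.045 m and value of joint plunger below 0.003 m and contact force between the fingers and long_post below 0.2 N and linear speed of long_post below 0.02 m/s), for 0.2 s.
3. the plunger is gripped and pulled fully back and the post has sunk to the socket's floor (horizontal distance between long_post and socket_floor below 0.005 m and angle between long_post's own z axis and vertical below 0.1 rad and angle between the x axis of long_post and the x axis of stand, either way round below 0.25 rad and z of long_post in the frame of socket_floor below 0.003 m and value of joint plunger above 0.0175 m and contact force between the fingers and plunger above 2 N and contact force between the fingers and long_post below 0.2 N), for 0.3 s.
At the end, for the whole second after the job is handed in: Fingers hold the plunger back at 17.5 mm or more of its 20 mm (2 N or more on them), pin clear of the post. The taller post rests untouched on the socket floor: foot within 3 mm in height and 5 mm of the axis, upright within 0.10 rad, cross-holes in line with the plunger within 0.25 rad (all of step 3 and linear speed of long_post below 0.02 m/s and contact force between plunger and long_post below 0.2 N); the arm keeps its last pose, push and grip.
It fails at once if the shorter post is moved more than 10 mm (distance of short_post from where it was at the start of the episode above 0.01 m).
It fails at once if a bystander (rule, offcut, screwdriver) is moved more than 15 mm (distance of any of folding_rule, block_b, driver_red from where it was at the start of the episode above 0.015 m).
It also fails if it takes over 46 s, if anything falls off the work surface, if the arm or the gripper's body presses on something with over 40 N, if the wrist force passes 120 N, or if a joint passes its speed limit or range.

## Working session

There is one attempt and no reset: what is moved stays moved. The work goes in short steps, Python scripts to look and compute and a tool call to move; the robot and the scene stay as the last step left them, time stands still between calls to the robot, and variables do not carry over. Pictures are saved under pics/ and viewed, at most 10 in all, crops included, and the job is handed in when it is done.

Besides the shell and the picture viewer there is one more tool, called after "Call:" as name([rows], argument=value, ...), one row to a line, values as JSON. servo_tool: Moves the arm, as the interface text tells. Its arguments: {"type":"object","properties":{"deltas":{"type":"array"},"squeeze":{"type":"number"}},"required":["deltas"]}

```bash
mkdir -p pics; ls; python3 - <<'E'
from rig import telemetry, optics, ctrl
import cv2,json
print(telemetry.sense())
for n in("scene","side"):
    cv2.imwrite(f"pics/{n}0.png",optics.capture(n))
for n in("scene","side","wrist"): print(n,optics.camera_model(n))
E
```

```text
pics
{'time_s': 0.0, 'joints': array([-1.41539117e+00,  3.13475703e-01,  1.49842506e+00,  3.04212404e-06,
        1.33099360e+00, -2.23394078e-01]), 'dq': array([ 1.19257787e-03, -1.43607221e-03,  9.21735525e-04, -3.76645549e-05,
       -6.35152578e-04, -8.48671241e-04]), 'tau': array([ 1.08610355e-03, -4.12255955e+01, -2.59737754e+01, -3.12392706e-05,
        4.18748052e-03,  4.14469559e-05]), 'eef_pos': array([ 194.1003083 , -487.53226584,  230.72644604]), 'ee_rot': array([-6.50430633e-04,  9.82117306e-01,  1.88268887e-01,  2.35977153e-05]), 'force': array([-0.8981036 ,  0.42651481, -0.24956282]), 'wrist_torque': array([-0.000598  , -0.02149474, -0.00630425]), 'grip_force': 0.0, 'grip_width': 0.9998309384887603}
scene {'vfov': 48.49332217988156, 'cx': 318.60573099252315, 'cy': 233.60568457683854, 'dist': array([-0.11998585,  0.        ,  0.        ,  0.        ,  0.        ]), 'R': array([[-0.52972187, -0.84810827, -0.0103492 ],
       [-0.55202303,  0.35400177, -0.75495253],
       [ 0.64394512, -0.39420187, -0.65569777]]), 't': array([309.00384888, 384.00923466, 796.23011509])}
s
[... 192 characters left out ...]
0.24536277,  0.00474028],
       [-0.08983621, -0.3727824 , -0.92355982],
       [ 0.22837429,  0.89489127, -0.38342508]]), 't': array([-549.42430652,  154.48209979,  945.92261155])}
wrist {'vfov': 61.63025814180238, 'cx': 313.9047953191166, 'cy': 237.30822959527896, 'dist': array([-0.05390943,  0.        ,  0.        ,  0.        ,  0.        ]), 'mount': array([[ 3.66809963e-04, -9.65054984e-01, -2.62047217e-01,
         6.62300494e+01],
       [ 9.99999456e-01,  9.81578600e-05,  1.03829392e-03,
         1.78716095e-01],
       [-9.76288724e-04, -2.62047456e-01,  9.65054495e-01,
        -1.42944587e+02],
       [ 0.00000000e+00,  0.00000000e+00,  0.00000000e+00,
         1.00000000e+00]])}
```

View pics/scene0.png

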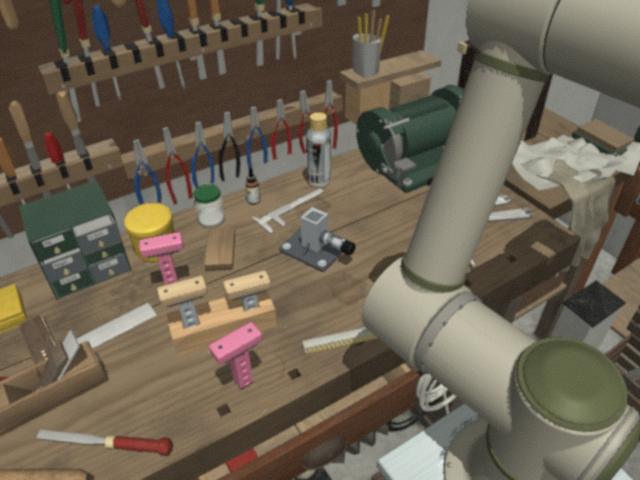

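View pics/side0.png

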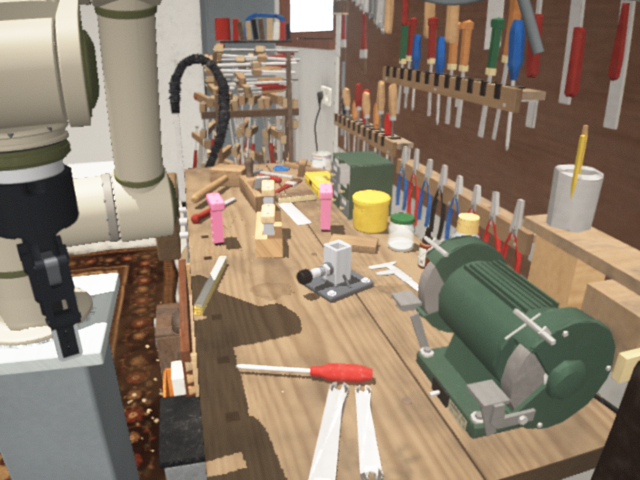

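Scene picture: wooden-padded posts in the rack at (182,291) and (246,284), pink look-alikes at (160,245) and (237,345), the stand's socket at (314,230), and its knob at (348,247). In the side picture the socket is at (337,262), the knob at (305,276) and the rack at (268,235). Next, close crops.

```bash
cat > h.py <<'E'
import numpy as np, cv2
from rig import telemetry, optics
from scipy.spatial.transform import Rotation as Ro
def cam(n):
    m=optics.camera_model(n); f=240/np.tan(np.radians(m['vfov']/2))
    K=np.array([[f,0,m['cx']],[0,f,m['cy']],[0,0,1.]])
    if 'R' in m: R,t=np.array(m['R']),np.array(m['t'])
    else:
        s=telemetry.sense(); q=s['ee_rot']; T=np.eye(4); T[:3,:3]=Ro.from_quat(q[[1,2,3,0]]).as_matrix(); T[:3,3]=s['eef_pos']
        W=np.linalg.inv(T@np.array(m['mount'])); R,t=W[:3,:3],W[:3,3]
    return K,np.array(m['dist']),R,t
def ray(c,uv):
    K,d,R,t=c; p=cv2.undistortPoints(np.array([[uv]],float),K,d)[0,0]
    v=R.T@np.array([p[0],p[1],1]); return -R.T@t,v/np.linalg.norm(v)
def onz(c,uv,z):
    o,v=ray(c,uv); return o+v*(z-o[2])/v[2]
def tri(rs):
    A=sum(np.eye(3)-np.outer(v,v) for o,v in rs); b=sum((np.eye(3)-np.outer(v,v))@o for o,v in rs)
    return np.linalg.solve(A,b)
def proj(c,X):
    K,d,R,t=c; return cv2.projectPoints(np.array([X],float),cv2.Rodrigues(R)[0],t,K,d)[0][0,0]
E
python3 - <<'E'
import cv2,numpy as np
a=cv2.imread('pics/scene0.png');b=cv2.imread('pics/side0.png')
def c(i,x,y,w,h): return cv2.resize(i[y:y+h,x:x+w],(400,300),interpolation=cv2.INTER_CUBIC)
cv2.imwrite('pics/crop0.png',np.vstack([np.hstack([c(a,150,260,133,100),c(a,270,190,100,75)]),np.hstack([c(b,215,170,133,100),c(b,285,230,100,75)])]))
E
```

```text
(no output)
```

View pics/crop0.png

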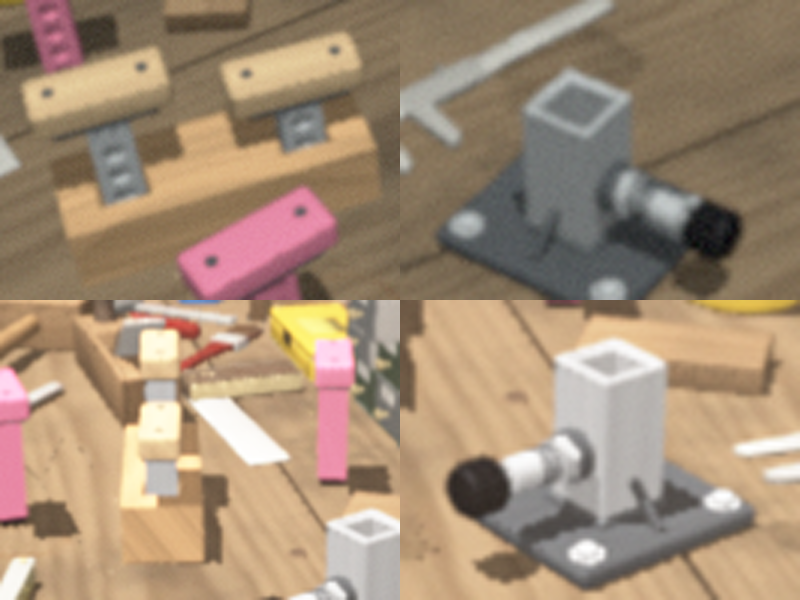

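The crop shows the left post (scene 182,291) standing higher, with two holes visible above the rack, so it is the long one. The right post (247,280) is the short one, and the pink ones at (160,245) and (237,345) are decoys. I'll measure using the pad screw holes and the socket mouth corners.

```bash
python3 - <<'E'
from h import *
np.set_printoptions(precision=1,suppress=True)
S=cam('scene');D=cam('side')
sc=lambda p,i:{1:(150+p[0]/3.0075,260+p[1]/3),2:(270+(p[0]-400)/4,190+p[1]/4),3:(215+p[0]/3.0075,170+(p[1]-300)/3),4:(285+(p[0]-400)/4,230+(p[1]-300)/4)}[i]
for nm,z,ps in(("long",141,[(47,92),(141,67)]),("short",111,[(246,73),(340,48)])):
    a,b=[onz(S,sc(p,1),z) for p in ps]; d=b-a; print(nm,(a+b)/2,np.linalg.norm(d),np.arctan2(d[1],d[0]))
for c,i,ps in((S,2,[(524,108),(571,72),(632,100),(583,137)]),(D,4,[(555,348),(613,339),(666,367),(609,383)])):
    P=np.array([onz(c,sc(p,i),95) for p in ps]); print("mouth",P.mean(0)); E=np.roll(P,-1,0)-P; print(np.linalg.norm(E,axis=1),[np.arctan2(e[1],e[0])%(np.pi/2) for e in E])
print("mouth tri",tri([ray(S,np.mean([sc(p,2) for p in [(524,108),(571,72),(632,100),(583,137)]],0)),ray(D,np.mean([sc(p,4) for p in [(555,348),(613,339),(666,367),(609,383)]],0))]))
print("knob tri",tri([ray(S,sc((708,226),2)),ray(D,sc((483,485),4))]),onz(S,sc((708,226),2),47),onz(D,sc((483,485),4),47))
print("longpad top side",onz(D,sc((160,343),3),141),"shortpad",onz(D,sc((160,412),3),111))
E
```

```text
long [535.1 312.1 141. ] 55.681681868233824 -1.7617367354422313
short [514.4 195.9 111. ] 59.54962595602252 -1.769589818650589
mouth [624.  -15.8  95. ]
[39.6 41.2 40.3 40.1] [np.float64(0.33228683025519623), np.float64(0.36917430447427213), np.float64(0.30468794492303486), np.float64(0.35311765976106707)]
mouth [625.7 -17.5  95. ]
[34.3 45.5 37.4 52.7] [np.float64(0.1329903945903767), np.float64(0.35395320103433736), np.float64(0.34139730970348436), np.float64(0.2793080998424968)]
mouth tri [625.7 -16.6  93.9]
knob tri [548.5 -50.8  46.6] [548.9 -50.7  47. ] [547.6 -52.3  47. ]
longpad top side [534.3 306.8 141. ] shortpad [516.7 209.6 111. ]
```

Call:
servo_tool([
  [[0.17,-0.17,0],[0,0,0],0.8],
  [[0.17,-0.17,0],[0,0,0],0.8],
  [[0.17,-0.17,0],[0,0,0],0.8],
  [[0.17,-0.17,0],[0,0,0],0.8],
  [[0.17,-0.17,0],[0,0,0],0.8],
  [[0.17,-0.17,0],[0,0,0],0.8],
  [[0.17,-0.17,0],[0,0,0],0.8],
  [[0.17,-0.17,0],[0,0,0],0.8],
])

```text
time_s: 0.9
eef_pos: [346.5, -132.6, 231.3]
ee_rot: [0.0, 0.982, 0.188, 0.0]
force: [1.1, -1.0, -0.2]
grip_width: 0.799
grip_force: 0.0
```

Call:
servo_tool([
  [[0.17,-0.17,0],[0,0,0],0.8],
  [[0.17,-0.17,0],[0,0,0],0.8],
  [[0.17,-0.17,0],[0,0,0],0.8],
  [[0.17,-0.17,0],[0,0,0],0.8],
  [[0.17,-0.17,0],[0,0,0],0.8],
  [[0.17,-0.17,0],[0,0,0],0.8],
  [[0.17,-0.17,0],[0,0,0],0.8],
  [[0.17,-0.17,0],[0,0,0],0.8],
])

```text
time_s: 1.7
eef_pos: [498.7, 220.9, 231.0]
ee_rot: [0.0, 0.982, 0.188, -0.0]
force: [1.0, -0.6, 0.2]
grip_width: 0.795
grip_force: 0.0
```

Call:
servo_tool([
  [[0.17,-0.17,0],[0,0,0],0.8],
  [[0.165,-0.185,0],[0,0,0],0.8],
  [[0,0,0],[0,0,-0.095],0.8],
  [[0,0,0],[0,0,-0.095],0.8],
  [[0,0,0],[0,0,-0.095],0.8],
  [[0,0,0],[0,0,-0.095],0.8],
  [[0,0,0],[0,0,-0.095],0.8],
  [[0,0,0],[0,0,-0.095],0.8],
])

```text
time_s: 2.5
eef_pos: [534.2, 309.5, 230.8]
ee_rot: [-0.0, 0.802, 0.597, -0.0]
force: [0.1, -0.4, 0.4]
grip_width: 0.799
grip_force: 0.0
```

Call:
servo_tool([
  [[0,0,0],[0,0,-0.075],0.8],
  [[0,0,0],[0,0,0],0.8],
])

```text
time_s: 2.7
eef_pos: [534.2, 309.5, 230.9]
ee_rot: [-0.0, 0.767, 0.642, -0.0]
force: [-0.2, 0.8, -0.4]
grip_width: 0.803
grip_force: 0.0
```

```bash
python3 - <<'E'
from h import *
s=telemetry.sense();print(s['eef_pos'],s['ee_rot'],s['time_s'])
np.savez('w1.npz',*cam('wrist'));cv2.imwrite('pics/w1.png',optics.capture('wrist'))
E
```

```text
[534.24949502 309.5297795  230.88372571] [-1.49719080e-04  7.67118529e-01  6.41505251e-01 -3.90273906e-04] 2.7
```

View pics/w1.png

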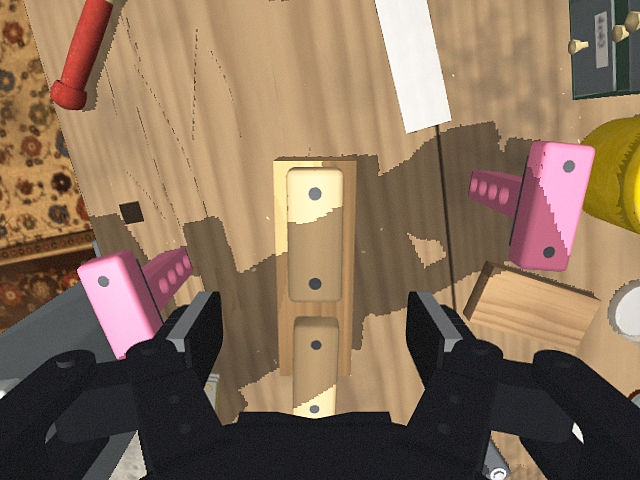

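```bash
python3 - <<'E'
from h import *
np.set_printoptions(precision=2,suppress=True)
z=np.load('w1.npz');W=[z[k] for k in z.files]
g=cv2.cvtColor(cv2.imread('pics/w1.png'),cv2.COLOR_BGR2GRAY)
a=onz(W,(315,194),141);b=onz(W,(315,284),141);d=a-b
print((a+b)/2,np.linalg.norm(d),np.arctan2(d[1],d[0])-np.pi/2)
# pad outline edges at several heights
print([onz(W,p,141)[:2] for p in((287,172),(340,172),(289,299),(341,299))])
a=onz(W,(316,345),111);b=onz(W,(314,408),111);print('short',(a+b)/2)
for p in((78,265),(130,250),(120,358),(530,142),(512,262)): print('pink',onz(W,p,130)[:2])
s=telemetry.sense();print(s['eef_pos'],np.arctan2(*(Ro.from_quat(s['ee_rot'][[1,2,3,0]]).as_matrix()[[1,0],1]))) 
E
```

```text
[535.19 310.07 141.  ] 56.17066472021273 -0.17679410062347034
[array([526.52, 353.13]), array([556.53, 347.75]), array([512.43, 275.37]), array([544.52, 269.61])]
short [514.9  196.15 111.  ]
pink [379.37 317.87]
pink [416.82 321.63]
pink [385.75 247.07]
pink [672.62 344.62]
pink [657.72 270.15]
[534.3  309.52 230.96] -0.18142954979365214
```

Call:
servo_tool([
  [[0.006,0.003,0.15],[0,0,0],0.8],
  [[0,0,0.15],[0,0,0],0.8],
  [[0,0,0.15],[0,0,0],0.8],
  [[0,0,0.1],[0,0,0],0.8],
  [[0,0,0.05],[0,0,0],0.8],
  [[0,0,0],[0,0,0],0.2],
  [[0,0,0],[0,0,0],0.2],
  [[0,0,0],[0,0,0],0.2],
], squeeze=60)

```text
time_s: 3.55
eef_pos: [535.8, 310.9, 112.8]
ee_rot: [0.0, 0.768, 0.641, 0.001]
force: [-0.4, -1.0, 2.7]
grip_width: 0.389
grip_force: 60.7
```

Call:
servo_tool([
  [[0,0,0],[0,0,0],0.2],
  [[0,0,0],[0,0,0],0.2],
  [[0,0,0],[0,0,0],0.2],
])

```text
time_s: 3.85
eef_pos: [535.8, 310.9, 112.8]
ee_rot: [0.0, 0.767, 0.641, 0.001]
force: [0.4, 0.3, 5.7]
grip_width: 0.385
grip_force: 60.8
```

Call:
servo_tool([
  [[0,0,-0.05],[0,0,0],0.2],
  [[0,0,-0.1],[0,0,0],0.2],
  [[0,0,-0.1],[0,0,0],0.2],
  [[0,0,-0.1],[0,0,0],0.2],
  [[0,0,-0.1],[0,0,0],0.2],
  [[0,0,-0.1],[0,0,0],0.2],
  [[0,0,-0.1],[0,0,0],0.2],
  [[0,0,0],[0,0,0],0.2],
])

```text
time_s: 4.65
eef_pos: [535.9, 310.9, 244.2]
ee_rot: [0.001, 0.767, 0.641, 0.002]
force: [0.7, -0.1, -2.6]
grip_width: 0.389
grip_force: 60.4
```

```bash
python3 - <<'E'
from h import *
np.set_printoptions(precision=0,suppress=True)
S=cam('scene');D=cam('side')
for p in((365,150),(400,185),(435,185)): print('sc grinder z100,0',onz(S,p,100),onz(S,p,0))
for p in((420,290),(420,350),(395,300),(460,250)): print('side',onz(D,p,0),onz(D,p,150))
print('bottle',onz(S,(318,185),0))
E
```

```text
sc grinder z100,0 [ 774. -257.  100.] [ 901. -355.    0.]
sc grinder z100,0 [ 609. -237.  100.] [ 713. -332.    0.]
sc grinder z100,0 [ 565. -305.  100.] [ 664. -409.    0.]
side [794. -86.   0.] [ 657. -333.  150.]
side [ 696. -287.    0.] [ 588. -475.  150.]
side [ 724. -113.    0.] [ 608. -352.  150.]
side [991.  84.   0.] [ 796. -214.  150.]
bottle [ 828. -151.    0.]
```

Call:
servo_tool([
  [[-0.208,0.105,0],[0,0,0],0.2],
  [[-0.208,0.105,0],[0,0,0],0.2],
  [[-0.208,0.105,0],[0,0,0],0.2],
  [[-0.208,0.105,0],[0,0,0],0.2],
  [[-0.208,0.105,0],[0,0,0],0.2],
  [[-0.208,0.105,0],[0,0,0],0.2],
  [[-0.208,0.105,0],[0,0,0],0.2],
  [[-0.208,0.105,0],[0,0,0],0.2],
])

```text
time_s: 5.45
eef_pos: [641.2, -48.6, 240.0]
ee_rot: [-0.001, 0.767, 0.641, -0.001]
force: [1.0, 0.9, -3.1]
grip_width: 0.385
grip_force: 60.5
```

Call:
servo_tool([
  [[-0.208,0.105,0],[0,0,0],0.2],
  [[0,0,0],[0,0,-0.086],0.2],
  [[0,0,0],[0,0,-0.086],0.2],
  [[0,0,0],[0,0,-0.086],0.2],
  [[0,0,0],[0,0,-0.086],0.2],
  [[0,0,0],[0,0,0],0.2],
])

```text
time_s: 6.05
eef_pos: [654.2, -91.4, 240.0]
ee_rot: [-0.001, 0.568, 0.823, -0.0]
force: [0.3, -0.9, -3.0]
grip_width: 0.387
grip_force: 61.1
```

```bash
python3 - <<'E'
from h import *
s=telemetry.sense();print(s['eef_pos'],s['ee_rot'],s['time_s'])
np.savez('w2.npz',*cam('wrist'));cv2.imwrite('pics/w2.png',optics.capture('wrist'))
E
```

```text
[654.20410466 -91.36910719 239.97038061] [-1.03009444e-03  5.68060996e-01  8.22985746e-01 -3.25124450e-04] 6.05
```

View pics/w2.png

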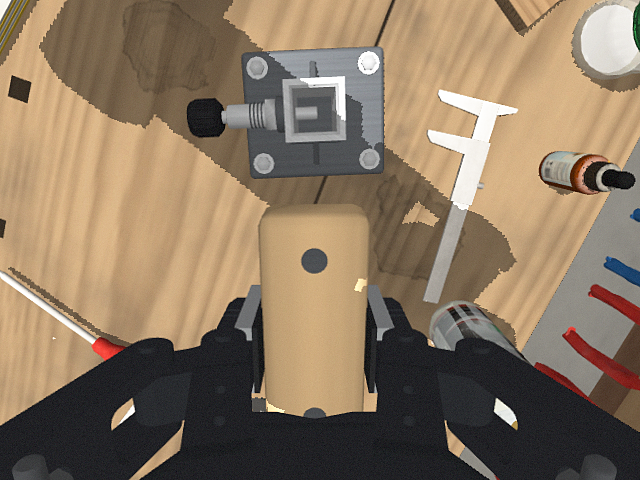

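The wrist picture shows the socket mouth with corners near (283,79), (344,77), (345,141) and (286,143), the knob at (206,118) and the held pad's screws at (314,261) and (314,414).

```bash
python3 - <<'E'
from h import *
np.set_printoptions(precision=2,suppress=True)
z=np.load('w2.npz');W=[z[k] for k in z.files]
P=np.array([onz(W,p,95) for p in((283,79),(344,77),(345,141),(286,143))]);m=P.mean(0)
E=np.roll(P,-1,0)-P;print('mouth',m,np.linalg.norm(E,axis=1),[np.arctan2(e[1],e[0])%(np.pi/2) for e in E])
B=np.array([onz(W,p,12) for p in((243,52),(382,46),(384,173),(250,178))]);E=np.roll(B,-1,0)-B;print('base',B.mean(0),np.linalg.norm(E,axis=1),[np.arctan2(e[1],e[0])%(np.pi/2) for e in E])
k=onz(W,(206,118),47);d=m-k;print('knob',k,np.linalg.norm(d[:2]),np.arctan2(d[1],d[0]))
a=onz(W,(314,261),268);b=onz(W,(314,414),268);d=a-b;print('held',(a+b)/2,np.linalg.norm(d),np.arctan2(d[1],d[0])-np.pi/2)
s=telemetry.sense();R=Ro.from_quat(s['ee_rot'][[1,2,3,0]]).as_matrix();print(s['eef_pos'],'tool',R, np.arctan2(R[1,1],R[0,1]))
D=m-s['eef_pos'];print('to mouth in tool',R.T@D)
E
```

```text
mouth [626.7  -18.38  95.  ] [41.2  42.38 41.27 42.48] [np.float64(0.39382155170241057), np.float64(0.39630307547613897), np.float64(0.3962041409811379), np.float64(0.394858895393412)]
base [626.72 -17.92  12.  ] [119.4  108.82 123.31 108.5 ] [np.float64(0.40301072919242076), np.float64(0.41816082865873994), np.float64(0.40036557525819605), np.float64(0.38221065521524666)]
knob [545.99 -52.71  47.  ] 87.70937654442898 0.40217053383474094
held [654.35 -91.48 268.  ] 54.91161576061152 0.3629339077014633
[654.28 -91.33 240.2 ] tool [[-0.35  0.94 -0.  ]
 [ 0.94  0.35  0.  ]
 [ 0.   -0.   -1.  ]] 0.3585772959508198
to mouth in tool [ 77.82  -0.01 145.29]
```

Call:
servo_tool([
  [[0.196,-0.001,0],[0,0,0],0.2],
  [[0.196,-0.001,0],[0,0,0],0.2],
  [[0,0,0.1],[0,0,-0.024],0.2],
  [[0,0,0.1],[0,0,0],0.2],
  [[0,0,0.03],[0,0,0],0.2],
  [[0,0,0.03],[0,0,0],0.2],
  [[0,0,0.03],[0,0,0],0.2],
  [[0,0,0],[0,0,0],0.2],
])

```text
time_s: 6.9
eef_pos: [626.4, -18.4, 182.9]
ee_rot: [-0.0, 0.553, 0.833, -0.0]
force: [0.6, -0.7, -3.5]
grip_width: 0.387
grip_force: 61.1
```

Call:
servo_tool([
  [[0,0,0.03],[0,0,0],0.2],
  [[0,0,0.03],[0,0,0],0.2],
  [[0,0,0.03],[0,0,0],0.2],
  [[0,0,0.03],[0,0,0],0.2],
  [[0,0,0.02],[0,0,0],0.2],
  [[0,0,0.01],[0,0,0],0.2],
  [[0,0,0],[0,0,0],0.2],
  [[0,0,0],[0,0,0],0.2],
])

```text
time_s: 7.7
eef_pos: [626.6, -18.2, 153.5]
ee_rot: [0.0, 0.553, 0.833, 0.0]
force: [0.1, 0.6, -3.0]
grip_width: 0.381
grip_force: 61.2
```

Call:
servo_tool([
  [[0,0,0.01],[0,0,0],0.2],
  [[0,0,0.005],[0,0,0],0.2],
  [[0,0,0],[0,0,0],0.2],
  [[0,0,0],[0,0,0],0.2],
])

```text
time_s: 8.1
eef_pos: [626.5, -18.2, 150.3]
ee_rot: [0.0, 0.553, 0.833, 0.0]
force: [-0.8, 0.4, -3.3]
grip_width: 0.386
grip_force: 61.2
```

Call:
servo_tool([
  [[0,0,0],[0,0,0],0.7],
  [[0,0,0],[0,0,0],0.7],
  [[0,0,0],[0,0,0],0.7],
  [[0,0,0],[0,0,0],0.7],
  [[0,0,0],[0,0,0],0.7],
  [[0,0,0],[0,0,0],0.7],
])

```text
time_s: 8.7
eef_pos: [626.5, -18.2, 150.4]
ee_rot: [0.0, 0.553, 0.833, 0.0]
force: [0.4, 0.1, 0.4]
grip_width: 0.701
grip_force: 0.0
```

```bash
python3 - <<'E'
from h import *
a=optics.capture('side');b=optics.capture('scene')
c=lambda i,x,y,w,h: cv2.resize(i[y:y+h,x:x+w],(400,400),interpolation=cv2.INTER_CUBIC)
cv2.imwrite('pics/rel.png',np.hstack([c(a,270,150,150,150),c(b,250,130,150,150)]))
E
```

```text
(no output)
```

View pics/rel.png

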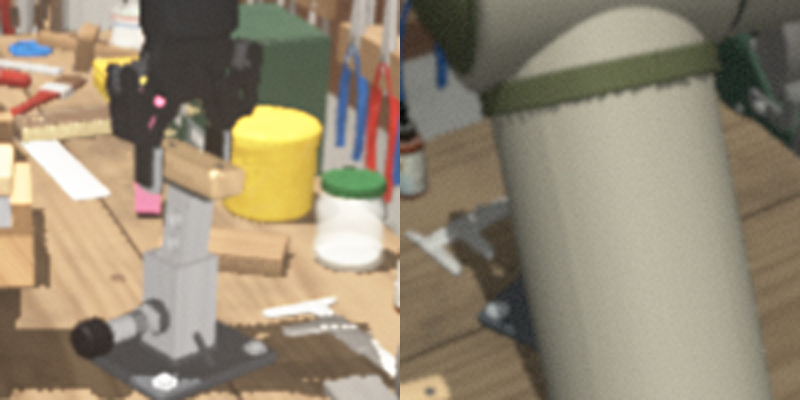

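The post stands upright in the socket, free of the fingers. Next I back off upward and go to the knob.

Call:
servo_tool([
  [[0,0,-0.1],[0,0,0],0.7],
  [[0,0,-0.15],[0,0,0],0.7],
  [[0,0,-0.1],[0,0,0],0.7],
  [[0,-0.218,0],[0,0,0],0.7],
  [[0,-0.218,0],[0,0,0],0.7],
  [[0,0,0],[0,0,-0.091],0.7],
  [[0,0,0],[0,0,-0.091],0.7],
  [[0,0,0],[0,0,-0.091],0.7],
])

```text
time_s: 9.6
eef_pos: [546.0, -52.3, 220.6]
ee_rot: [0.0, 0.36, 0.933, 0.0]
force: [0.2, 0.0, 0.5]
grip_width: 0.702
grip_force: 0.0
```

Call:
servo_tool([
  [[0,0,0],[0,0,-0.091],0.7],
  [[0,0,0],[0,0,-0.091],0.7],
  [[0,0,0],[0,0,-0.091],0.7],
  [[0,0,0],[0,0,-0.091],0.7],
  [[0,0,0],[0,0,-0.091],0.7],
  [[0,0,0],[0,0,-0.091],0.7],
  [[0,0,0],[0,0,-0.091],0.7],
  [[0,0,0],[0,0,-0.09],0.7],
])

```text
time_s: 10.4
eef_pos: [546.1, -52.1, 220.4]
ee_rot: [0.0, -0.201, 0.98, -0.0]
force: [0.5, -0.6, 0.8]
grip_width: 0.697
grip_force: 0.0
```

```bash
python3 - <<'E'
from h import *
s=telemetry.sense();print(s['eef_pos'],s['ee_rot'],s['time_s'],s['joints'])
R=Ro.from_quat(s['ee_rot'][[1,2,3,0]]).as_matrix();print(R.round(3),R.T@(np.array([546.1,-52.2,28])-s['eef_pos']))
np.savez('w3.npz',*cam('wrist'));cv2.imwrite('pics/w3.png',optics.capture('wrist'))
E
```

```text
[546.14290432 -52.13775268 220.35801633] [ 5.74422125e-05 -2.01153746e-01  9.79559680e-01 -2.86071245e-05] 10.4 [-3.08784777e-01  3.73116219e-01  1.44292573e+00  6.51494670e-06
  1.32542252e+00 -2.28465389e+00]
[[-0.919 -0.394  0.   ]
 [-0.394  0.919 -0.   ]
 [-0.    -0.    -1.   ]] [ 8.33963545e-02 -2.50760588e-02  1.92358011e+02]
```

View pics/w3.png

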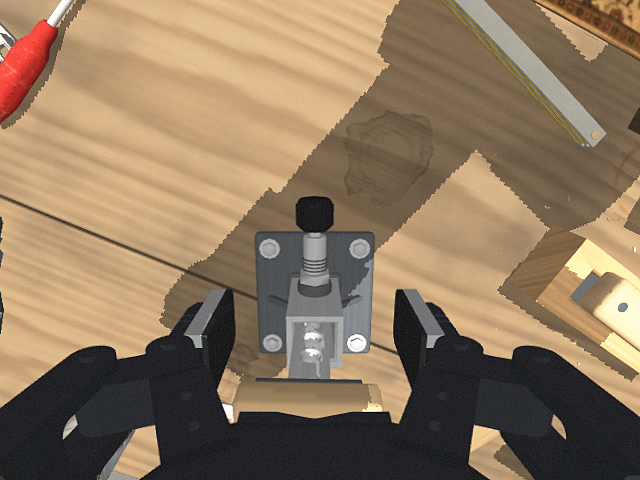

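Knob at (314,214) and the plunger line are centred between the fingers, so I descend and grip.

Call:
servo_tool([
  [[0,0,0.16],[0,0,0],0.7],
  [[0,0,0.16],[0,0,0],0.7],
  [[0,0,0.16],[0,0,0],0.7],
  [[0,0,0.16],[0,0,0],0.7],
  [[0,0,0.16],[0,0,0],0.7],
  [[0,0,0.1],[0,0,0],0.7],
  [[0,0,0.06],[0,0,0],0.7],
  [[0,0,0],[0,0,0],0.7],
])

```text
time_s: 11.25
eef_pos: [545.6, -52.0, 27.3]
ee_rot: [-0.001, -0.198, 0.98, 0.001]
force: [-0.5, -0.3, 0.3]
grip_width: 0.696
grip_force: 0.0
```

Call:
servo_tool([
  [[0,0,0],[0,0,0],0.1],
  [[0,0,0],[0,0,0],0.1],
  [[0,0,0],[0,0,0],0.1],
  [[0,0,0],[0,0,0],0.1],
  [[0,0,0],[0,0,0],0.1],
  [[0,0,0],[0,0,0],0.1],
], squeeze=70)

```text
time_s: 11.85
eef_pos: [546.6, -51.7, 29.8]
ee_rot: [0.001, -0.198, 0.98, -0.0]
force: [-3.5, 3.6, 7.4]
grip_width: 0.311
grip_force: 68.5
```

Call:
servo_tool([
  [[0.025,0,0],[0,0,0],0.1],
  [[0.025,0,0],[0,0,0],0.1],
  [[0.025,0,0],[0,0,0],0.1],
  [[0.02,0,0],[0,0,0],0.1],
  [[0,0,0],[0,0,0],0.1],
  [[0,0,0],[0,0,0],0.1],
])

```text
time_s: 12.45
eef_pos: [530.6, -58.6, 29.9]
ee_rot: [0.003, -0.198, 0.98, -0.0]
force: [7.0, 9.0, 1.2]
grip_width: 0.309
grip_force: 68.9
```

Call:
servo_tool([
  [[0.01,0,0],[0,0,0],0.1],
  [[0.005,0,0],[0,0,0],0.1],
  [[0,0,0],[0,0,0],0.1],
  [[0,0,0],[0,0,0],0.1],
  [[0,0,0],[0,0,0],0.1],
])

```text
time_s: 12.95
eef_pos: [528.2, -59.7, 29.9]
ee_rot: [0.003, -0.198, 0.98, -0.0]
force: [9.3, 9.4, 0.5]
grip_width: 0.317
grip_force: 69.0
```

```bash
python3 - <<'E'
from h import *
print(telemetry.sense()['force'])
a=optics.capture('side');b=optics.capture('wrist')
c=lambda i,x,y,w,h: cv2.resize(i[y:y+h,x:x+w],(400,400),interpolation=cv2.INTER_CUBIC)
cv2.imwrite('pics/pull.png',np.hstack([c(a,270,150,150,150),c(b,80,0,480,480)]))
E
```

```text
[9.25653487 9.41157701 0.47124967]
```

View pics/pull.png

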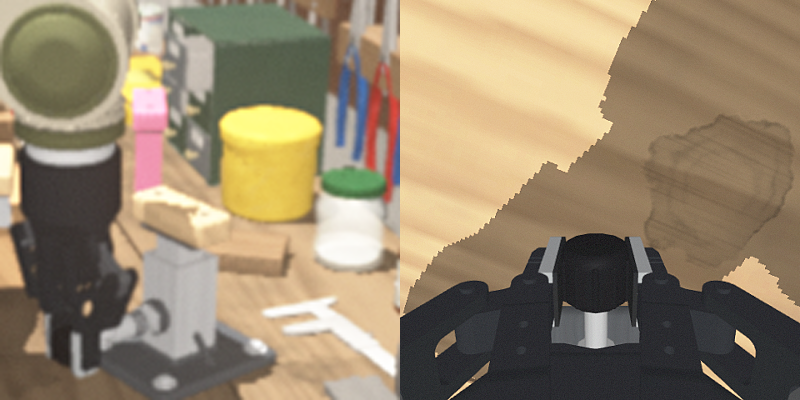

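The pad has dropped about 40 mm, so the post is on the socket floor. I add a slight extra pull to confirm the plunger is on its stop.

Call:
servo_tool([
  [[0.005,0,0],[0,0,0],0.1],
  [[0,0,0],[0,0,0],0.1],
  [[0,0,0],[0,0,0],0.1],
  [[0,0,0],[0,0,0],0.1],
])

```text
time_s: 13.45
eef_pos: [528.2, -59.7, 30.0]
ee_rot: [0.004, -0.198, 0.98, -0.0]
force: [14.1, 13.0, -3.8]
grip_width: 0.313
grip_force: 69.2
```

The tool stopped moving and the force rose, so the plunger is on its stop.

```bash
python3 -c "
from rig import ctrl
print(ctrl.finish_job())"
```

```text
the job is handed in; nothing more can be done
None
```

The taller post has sunk to the socket floor, and I handed the job in with the gripper still holding the plunger back on its stop. The short post, rule, offcut and screwdriver were not touched; no verdict was returned.

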